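# Roll the edge dial to its index and shut the guard

## Robot

A 6-joint arm with a two-finger parallel gripper is mounted at the origin on a cart in front of the work surface, level with it; the furniture and walls round the work are solid. World frame = base frame: x ahead of the robot, y to its left, z up, the work surface at z = 0. Lengths are in mm, angles in degrees, forces in N, time in s.
With the tool pointing down it reaches from about 300 to 850 mm from the base axis. Payload 4.2 kg.
Tool frame: the origin (TCP) lies at the very end of the fingers, on their centre line; the grasp point (between the pads) lies 19 mm behind it (env.grip_depth is the distance from the TCP to the grasp point, in mm); z points along the fingers, y is the line along which they close (so a half turn about z gives the same grasp; the last joint's range is limited). The gripper opens to 91 mm and grips with 3 to 60 N. Pads are 32 mm wide; open, the fingers measure 118 mm over their backs; the gripper's body (76 mm by 178 mm) begins 60 mm behind the grasp point.
Start: joints at [-68.067, 18.312, 89.639, -0, 72.044, -1.146], TCP at [225.402, -528.996, 213.976] pointing down, gripper open.
Joint ranges: [-177.97, 177.97], [-48.28, 115.42], [12.27, 149.76], [-77.06, 257.06], [2.81, 150.46], [-146.56, 146.56]. Speed limits (degrees/s): [147.25, 147.25, 180, 180, 180, 180].

## Interface

Orientations are given as [roll, pitch, yaw] about the fixed x, y, z axes, in that order (R = Rz(yaw) Ry(pitch) Rx(roll)).
In Python, from workcell import env, cams gives the robot as it stands.
- The arm moves only by the tool apply_moves, never from a script. Its argument "deltas" is a list of rows, each a list of 5 numbers: the shift along the tool's x, y, z in m, then the turn about the tool's z in rad, then the opening, from -1 (shut) to 1 (fully open), so that 0 is half open. In form: [[tx, ty, tz, roll, gripper], ...]. A call has 1 to 5 rows; each row is the pose to reach, as a shift and turn from the pose commanded when the call began, along the tool's axes at that moment; what a row does not reach only later rows make up. A row lasts 1/10 s, in which the tool goes at most 50 mm and 8.59 degrees, less where a joint would pass 70% of its speed; a pose out of reach is approached as far as the arm can. A call with a gripper value outside its range is refused whole. The fingers move at their own pace and stop on an object; "grip_force" is the grip in N (left out, the last holds). Time passes only in rows, so rows that repeat a pose let the fingers close. It gives the time, the measured TCP pose, the force, the opening and the grip force at its end, in the units of the state.
- env.state(): the state, without advancing time (a new reading comes with each control period).
- cams.grab_frame(name): name is "scene" or "side" or "wrist"; returns the picture (384x512x3 uint8, blue, green, red); there is no depth.
- cams.get_calibration(name): a dict with "mtx" (3x3 intrinsics, pixels), "eye" and "attitude" of the camera in the world; the wrist camera has in their place "tool_from_camera" (4x4, takes a point from camera to tool coordinates, whose origin is the TCP and whose axes are the flange's). Camera axes: x right, y down, z forward; pixel columns grow to the right and rows downward; lengths in mm; the calibration is good to about 2 mm. A picture is of the moment at which its call begins: read the wrist's pose just before it. get_calibration takes no time and is no camera call.
- env.job_done(): hands the job in; it is judged then, once.
The state is a dict: "time_s": time; "qpos": joint angles; "qvel": joint speeds; "effort": joint torques, N m; "ee_pos": TCP position; "ee_rot": TCP orientation; "force": force on the tool from outside, world axes, zero at the start; "torque": the same for the moment, N m; "gripper_width": finger opening in mm; "gripper_force": force on a finger pad.
Only numpy, scipy, OpenCV 4.12 (cv2) and the standard library are available. Lean on these libraries where they do the work, as an engineer would, in place of code of your own. Each camera call takes 0.05 s, during which the arm holds its last target. There are 200 camera calls.

## Task

Set the bench trim box: with one fingertip roll its edge thumbwheel until the smooth bar across its ribbed rim, which starts turned away to one side, stands on top of the wheel in line with the two index lines beside the slot. Press only lightly, so that the sprung axle is never driven hard onto its stop (stay under about 12 N). Then slide the guard hood fully over the wheel without disturbing the setting, and leave the things lying round the box where they are.

Things in the scene. Friction and masses are not known exactly. Their poses are not given: they have to be found in the camera images.
- console: trim box fixed to the bench: grey case, flat aluminium top panel at z = 60 mm, 130 (x) x 210 (y) mm. Origin: centre of its underside; x away from the robot at yaw 0, y left, z up. On the far half three coax sockets, 13 mm high, in a row at x = 36 mm. Wheel slot and guard lie on the near half, at x = -25 mm
- wheel_unit: thumbwheel with its mount; does not move with the wheel. Origin: centre of the slot (20 x, 58 mm y), level with the panel; axes as the console's. Ribbed rubber-tyred disc, radius 25, 14 mm thick, axle along x; its crown stands out of the slot right above this origin, by 9 to 19 mm, different each time and not measured: feel for it. It stays where it is left
- guard (a joint): slide of the guard, a dark steel hood 34 (x) x 62 (y) mm, 27 mm high, on two rails, open towards the wheel. 0 = parked at the +y side, 0.080 m = fully over the wheel at its end stop; it moves towards -y as the value grows. Starts open (0 to 0.012), slides with about 2 N, stays where it is left
- guard_end (a point): the guard's push face: centre of the outer (+y) face of its end wall, 34 mm wide in x, reaching from 1 to 32 mm above the panel; this point is 16 mm above the panel
- tin: small round metal tin, 39 mm across, 18 mm high, left (+y) of the console; bystander; origin under its centre
- adapter: small metal tee adapter, 34 x 23 x 14 mm, left (+y) of the console; bystander; origin under its centre
- hexkeys: folding hex key set, 98 x 28 x 18 mm, in front (-x) of the console; bystander; origin under its centre
- slot (a point): the same point as the wheel unit's origin. The wheel's axle is sprung: pressing the crown down takes 4 N per mm, and after 3 mm (12 N) it meets a hard stop. The wheel is stiff: its rim needs about 3 N of drag, so a fingertip pressing with less than about 5 N may slip; 6 to 9 N is right. For 35 mm either way along y the crown is free of obstacles
- thumbwheel (a joint): angle of the wheel, rad: 0 = the index bar (a smooth light bar 5 mm wide across the ribbed black rim) is exactly on top, in line with the two 2 mm wide index lines on the panel beside the slot. Grows as the crown turns towards the console's +y; 0.04 rad for each mm of rim travel. Starts between -1.9 and -0.9 (bar to the -y side or under the panel); end stops at -2.3 and 0.8

How it is judged (in metres and radians):
On the way:
1. with the guard still open, the wheel has been rolled until its bar is on top, within 0.13 rad (3 mm along the rim) of the index lines (value of joint thumbwheel between -0.13 and 0.13 rad and value of joint guard below 0.03 m), for 0.3 s.
At the end, for the whole second after the job is handed in: the wheel's bar is on top, within 0.13 rad (3 mm along the rim) of the index lines, and the guard is over the wheel, within 4 mm of its end stop (value of joint thumbwheel between -0.13 and 0.13 rad and value of joint guard above 0.076 m); the robot touches nothing.
It fails at once if the thumbwheel is pressed with more than 15 N (contact force between any of the fingers, the arm and wheel_unit above 15 N).
It fails at once if the tin, the adapter or the hex key set is moved by more than 20 mm (distance of any of tin, adapter, hexkeys from where it was at the start of the episode above 0.02 m).
It also fails if it takes over 61 s, if anything falls off the work surface, if the arm or the gripper's body presses on something with over 40 N, if the wrist force passes 120 N, or if a joint passes its speed limit or range.

## Working session

There is one attempt and no reset: what is moved stays moved. The work goes in short steps, Python scripts to look and compute and a tool call to move; the robot and the scene stay as the last step left them, time stands still between calls to the robot, and variables do not carry over. Pictures are saved under pics/ and viewed, at most 10 in all, crops included, and the job is handed in when it is done.

Besides the shell and the picture viewer there is one more tool, called after "Emit:" in YAML: its name, and indented under it one key for each argument. apply_moves: Moves the arm, as the interface text tells. Its arguments: {"type":"object","properties":{"deltas":{"type":"array"},"grip_force":{"type":"number"}},"required":["deltas"]}

```bash
ls; mkdir -p pics; python3 - <<'E'
from workcell import env,cams
import cv2
for n in("scene","side"):
    f=cams.grab_frame(n); cv2.imwrite(f"pics/{n}0.png",cv2.resize(f,(800,600),interpolation=cv2.INTER_CUBIC))
    print(n,cams.get_calibration(n))
print(cams.get_calibration("wrist")); print(env.state())
E
```

```text
pics
scene {'mtx': array([[443.90720362,   0.        , 253.03687842],
       [  0.        , 443.90720362, 186.20163297],
       [  0.        ,   0.        ,   1.        ]]), 'eye': array([ 53.5737941 , 938.83055447, 408.29524115]), 'attitude': array([-1.13214538e+02, -1.34135242e-01, -1.47578761e+02])}
side {'mtx': array([[401.15541836,   0.        , 260.89420174],
       [  0.        , 401.15541836, 190.51167298],
       [  0.        ,   0.        ,   1.        ]]), 'eye': array([139.66028375, 893.5622    , 572.36519876]), 'attitude': array([-126.34807536,   -0.50654454, -148.62304438])}
{'mtx': array([[319.40977086,   0.        , 259.37462607],
       [  0.        , 319.40977086, 190.08862154],
       [  0.        ,   0.        ,   1.        ]]), 'tool_from_camera': array([[-2.30613984e-04, -9.62962790e-01, -2.69634218e-01,
         7.61508390e+01],
       [ 9.99999830e-01, -7.75367326e-05, -5.78372276e-04,
        -6.59479182e-01],
       [ 5.36044424e-04, -2.69634305e-01,  9.62962644e-01,
        -1.70389245e+02],
       [ 0.00000000e+00,  0.00000000e+00,  0.00000000e+00,
         1.00000000e+00]])}
{'time_s': 0.1, 'qpos': array([-6.80684207e+01,  1.83485784e+01,  8.96979574e+01, -2.12753731e-03,
        7.20457015e+01, -1.14691694e+00]), 'qvel': array([ 0.06978221, -0.04144346, -0.12167506,  0.1148093 , -0.11869345,
        0.15137384]), 'effort': array([ 3.29408849e-04, -4.13331878e+01, -2.32510436e+01,  7.28698005e-02,
        4.21856332e-02, -7.17006674e-05]), 'ee_pos': array([ 225.20800509, -528.57335273,  213.2082344 ]), 'ee_rot': array([-1.79907741e+02,  1.76233089e-04,  2.30791539e+01]), 'force': array([-0.0942582 , -0.22245951,  0.27060833]), 'torque': array([-0.00608715,  0.00499688, -0.01707938]), 'gripper_force': 0.0, 'gripper_width': 91.25269925591633}
```

View pics/scene0.png

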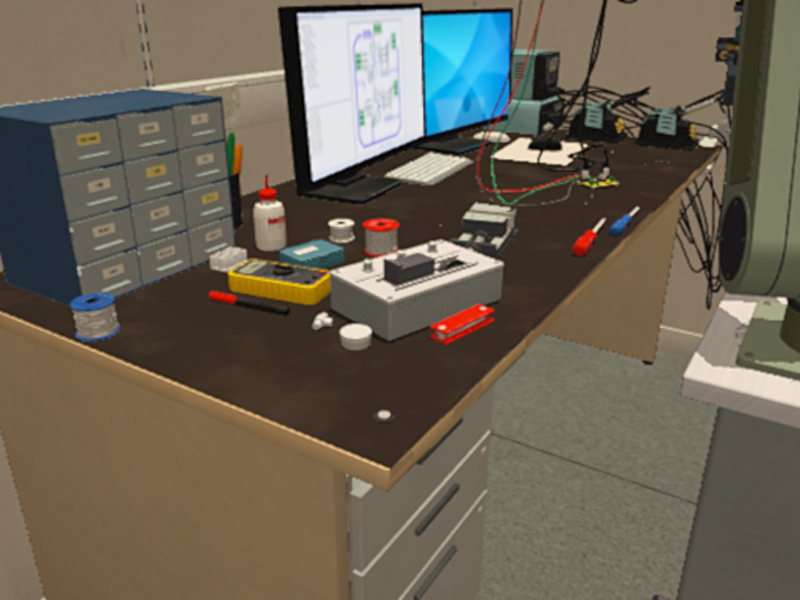

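View pics/side0.png

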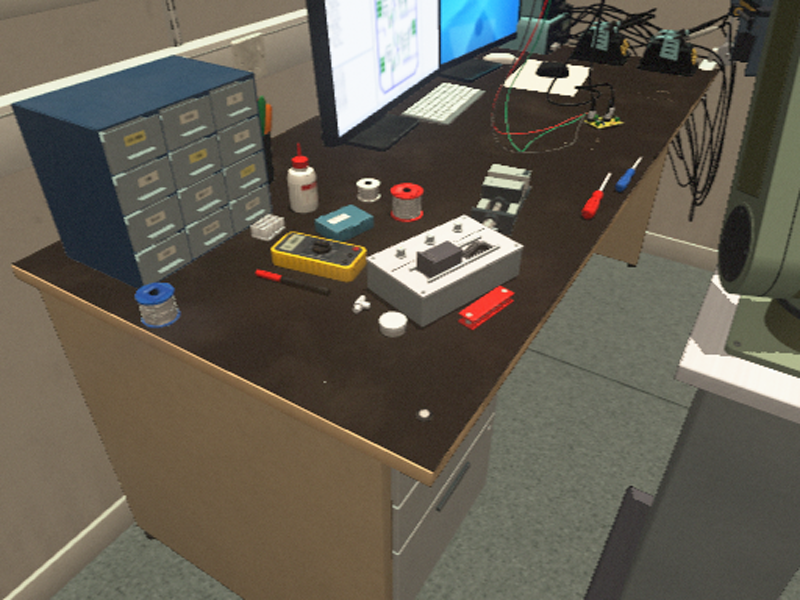

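The scene and side views both show the trim box, with its panel corners near (331,277), (503,258) in scene and (368,262), (523,245) in side. The dark guard is on the left and the wheel right of it. The red hex keys lie in front, with the tin and the adapter on the left.

```bash
cat > h.py <<'E'
from workcell import env,cams
import cv2,numpy as np
from scipy.spatial.transform import Rotation as R
def rot(a): return R.from_euler('xyz',a,degrees=True).as_matrix()
def pose(n,st=None):
    c=cams.get_calibration(n)
    if n!="wrist": return c['mtx'],rot(c['attitude']),np.array(c['eye'])
    T=np.array(c['tool_from_camera']);Rt=rot(st['ee_rot'])
    return c['mtx'],Rt@T[:3,:3],Rt@T[:3,3]+st['ee_pos']
def ray(P,uv):
    K,Rm,e=P; return e,Rm@np.linalg.solve(K,[*uv,1.])
def onz(P,uv,z):
    e,d=ray(P,uv); return e+d*(z-e[2])/d[2]
def proj(P,X):
    K,Rm,e=P; p=K@(Rm.T@(np.asarray(X,float)-e)); return p[:2]/p[2]
def tri(obs):
    A=np.zeros((3,3));b=np.zeros(3)
    for P,uv in obs:
        e,d=ray(P,uv);d/=np.linalg.norm(d);M=np.eye(3)-np.outer(d,d);A+=M;b+=M@e
    return np.linalg.solve(A,b)
E
python3 - <<'E'
from h import *
S,D=pose("scene"),pose("side")
k=.64
for a,b in [((331,277),(368,262)),((503,258),(523,245)),((386,296),(421,287)),((433,246),(458,228))]:
    a=np.array(a)*k;b=np.array(b)*k
    print(tri([(S,a),(D,b)]).round(),onz(S,a,60).round(),onz(D,b,60).round())
print("tin",onz(D,np.array((393,318))*k,18)); print("adapter",onz(D,np.array((361,303))*k,10));print("hex",onz(D,np.array((487,307))*k,10))
E
```

```text
[607. 234.  46.] [586. 260.  60.] [595. 251.  60.]
[410. 101.  72.] [423.  68.  60.] [418.  83.  60.]
[503. 251.  49.] [490. 273.  60.] [496. 265.  60.]
[520. 103.  69.] [533.  78.  60.] [528.  90.  60.]
tin [519.96067672 300.74980532  18.        ]
adapter [585.44375206 286.97735702  10.        ]
hex [421.17850032 195.82230966  10.        ]
```

```bash
cat >> h.py <<'E'
def mv(x,y,z,yaw,st=None):
    st=st or env.state(); Rt=rot(st['ee_rot']); d=Rt.T@(np.array([x,y,z])-st['ee_pos'])/1000
    dy=(yaw-st['ee_rot'][2]+180)%360-180
    print("delta",d.round(4),"roll",round(-np.radians(dy),3))
E
python3 - <<'E'
from h import *
S,D=pose("scene"),pose("side");k=.64
w=[onz(S,np.array((452,264))*k,70),onz(D,np.array((480,248))*k,70)];print(w)
x,y,_=(w[0]+w[1])/2; a=np.radians(-22.6)
mv(x+60*np.sin(a),y-60*np.cos(a),215,67.4)
E
```

```text
[array([460.81918908, 152.37523494,  70.        ]), array([464.4819144, 141.3906761,  70.       ])]
delta [ 0.4403 -0.4864 -0.001 ] roll -0.774
```

Emit:
apply_moves:
  deltas:
    - [0.032,-0.035,0,0,-1]
    - [0.064,-0.07,0,0,-1]
    - [0.096,-0.106,0,0,-1]
    - [0.128,-0.141,0,0,-1]
    - [0.16,-0.177,0,0,-1]

```text
time_s: 0.6
ee_pos: [303.3, -301.5, 213.6]
ee_rot: [-180.0, -0.0, 23.0]
force: [0.7, -0.4, 1.3]
gripper_width: 53.9
gripper_force: 0.0
```

Emit:
apply_moves:
  deltas:
    - [0.032,-0.035,0,0,-1]
    - [0.064,-0.07,0,0,-1]
    - [0.096,-0.106,0,0,-1]
    - [0.128,-0.141,0,0,-1]
    - [0.16,-0.177,0,0,-1]

```text
time_s: 1.1
ee_pos: [381.1, -76.1, 213.9]
ee_rot: [180.0, -0.0, 23.1]
force: [1.5, 0.1, 0.5]
gripper_width: 13.9
gripper_force: 0.0
```

Emit:
apply_moves:
  deltas:
    - [0.03,-0.033,0,-0.148,-1]
    - [0.06,-0.066,0,-0.296,-1]
    - [0.09,-0.099,0,-0.444,-1]
    - [0.12,-0.132,0,-0.592,-1]
    - [0.12,-0.132,0,-0.74,-1]

```text
time_s: 1.6
ee_pos: [441.0, 95.0, 213.6]
ee_rot: [-180.0, -0.1, 66.1]
force: [-1.1, -0.3, 0.4]
gripper_width: 0.8
gripper_force: 0.0
```

Emit:
apply_moves:
  deltas:
    - [0,0,0,-0.034,-1]
    - [0,0,0,-0.034,-1]

```text
time_s: 1.8
ee_pos: [439.4, 91.0, 213.4]
ee_rot: [-179.9, 0.0, 67.5]
force: [0.2, 0.3, -0.1]
gripper_width: 0.4
gripper_force: 0.0
```

```bash
python3 - <<'E'
from h import *
st=env.state();print(st['time_s'],st['ee_pos'],st['ee_rot'],st['qpos'])
f=cams.grab_frame("wrist");cv2.imwrite("pics/w1.png",cv2.resize(f,(800,600),interpolation=cv2.INTER_CUBIC))
import pickle;pickle.dump((f,st),open("w1.pkl","wb"))
E
```

```text
1.8 [439.35663979  91.02655064 213.44652126] [-1.79947684e+02  4.29254872e-02  6.74782564e+01] [ 1.02421765e+01  6.92111387e+00  1.04942753e+02 -8.38329646e-03
  6.82033571e+01  3.27670572e+01]
```

View pics/w1.png

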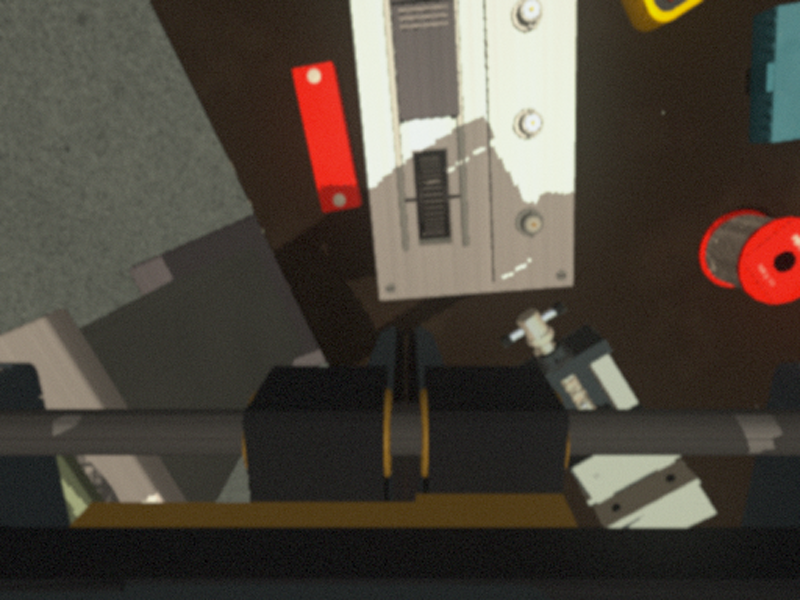

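The wrist view shows the slot centre near (434,198) with the index lines at (411,200) and (457,197). The panel's -y corners are at (380,300) and (574,287), and the guard's front is at about row 118. The bar isn't visible yet.

```bash
python3 - <<'E'
from h import *
import pickle
f,st=pickle.load(open("w1.pkl","rb"));W=pose("wrist",st);k=.64
p=lambda u,v:onz(W,np.array((u,v))*k,60)
c1,c2=p(380,300),p(574,287);print(c1,c2,np.linalg.norm(c1-c2),np.degrees(np.arctan2(*(c2-c1)[1::-1])))
a,b=p(407,200),p(460,197.5);print("idx",a,b,(a+b)/2,np.linalg.norm(a-b),np.degrees(np.arctan2(*(b-a)[1::-1])))
s=[p(415,150),p(445,148),p(419,243),p(450,240)];print(s,np.mean(s,0))
print(np.linalg.norm(s[0]-s[2]),np.linalg.norm(s[0]-s[1]))
e=s[0]+s[1]-s[2]-s[3];print("yaw",np.degrees(np.arctan2(e[1],e[0]))-90)
l=p(350,0)-p(380,300);r=p(578,0)-p(574,287);print([np.degrees(np.arctan2(v[1],v[0]))-90 for v in(l,r)])
# two-view check of the wheel/hex screw heights
print("hexkeys",onz(W,np.array((326,136))*k,18))
E
```

```text
[416.70807778  82.94463084  60.        ] [540.31146148  41.52796472  60.        ] 130.3577258672758 -18.524822309700888
idx [458.95946712 137.38469338  60.        ] [490.79307366 125.88157939  60.        ] [474.87627039 131.63313638  60.        ] 33.84819252281906 -19.867385931566027
[array([475.27734393, 163.7952111 ,  60.        ]), array([492.95356019, 157.75174866,  60.        ]), array([455.61839184, 108.79090743,  60.        ]), array([475.05300775, 102.8699179 ,  60.        ])] [474.72557593 133.30194627  60.        ]
58.41188080822618 18.680793870229557
yaw -18.870625992594967
[np.float64(-17.820264947655204), np.float64(-18.092115061715006)]
hexkeys [422.3067086  196.52923817  18.        ]
```

```bash
python3 - <<'E'
from h import *
mv(471.8,122.5,90,71.5)
E
```

```text
delta [0.0419 0.0178 0.1236] roll -0.072
```

Emit:
apply_moves:
  deltas:
    - [0.02,0.009,0.04,-0.072,-1]
    - [0.042,0.018,0.08,-0.072,-1]
    - [0.042,0.018,0.11,-0.072,-1]
    - [0.042,0.018,0.124,-0.072,-1]
    - [0.042,0.018,0.131,-0.072,-1]

```text
time_s: 2.35
ee_pos: [471.4, 121.9, 81.2]
ee_rot: [-179.8, 0.1, 71.5]
force: [-0.5, -0.1, 0.9]
gripper_width: 0.4
gripper_force: 0.0
```

Emit:
apply_moves:
  deltas:
    - [0,0,0.001,0,-1]
    - [0,0,0.0015,0,-1]
    - [0,0,0.002,0,-1]
    - [0,0,0.002,0,-1]

```text
time_s: 2.75
ee_pos: [472.9, 122.5, 81.8]
ee_rot: [179.9, -0.1, 71.5]
force: [-0.4, -0.2, -0.5]
gripper_width: 0.4
gripper_force: 0.0
```

```bash
python3 - <<'E'
from h import *
st=env.state();print(st['force'],st['ee_pos'],st['ee_rot'])
mv(471.8,122.5,80,71.5)
E
```

```text
[-0.39109031 -0.23127541 -0.4608091 ] [472.94561254 122.48494669  81.78969471] [ 1.79906091e+02 -5.33355302e-02  7.15329542e+01]
delta [-0.0004 -0.0011  0.0018] roll 0.001
```

Emit:
apply_moves:
  deltas:
    - [0,0,0.0005,0,-1]
    - [0,0,0.001,0,-1]
    - [0,0,0.0015,0,-1]
    - [0,0,0.002,0,-1]
    - [0,0,0.002,0,-1]

```text
time_s: 3.25
ee_pos: [472.3, 122.4, 78.8]
ee_rot: [-180.0, 0.0, 71.6]
force: [0.2, 0.5, -0.4]
gripper_width: 0.3
gripper_force: 0.0
```

Emit:
apply_moves:
  deltas:
    - [0,0,0.0005,0,-1]
    - [0,0,0.001,0,-1]
    - [0,0,0.0015,0,-1]
    - [0,0,0.0015,0,-1]
    - [0,0,0.0015,0,-1]

```text
time_s: 3.75
ee_pos: [472.4, 122.5, 77.4]
ee_rot: [180.0, 0.0, 71.6]
force: [-0.6, 0.4, -0.2]
gripper_width: 0.4
gripper_force: 0.0
```

Emit:
apply_moves:
  deltas:
    - [0,0,0.0005,0,-1]
    - [0,0,0.001,0,-1]
    - [0,0,0.0015,0,-1]
    - [0,0,0.0015,0,-1]
    - [0,0,0.0015,0,-1]

```text
time_s: 4.25
ee_pos: [472.4, 122.4, 75.9]
ee_rot: [180.0, 0.0, 71.5]
force: [-0.2, 0.2, 0.7]
gripper_width: 0.5
gripper_force: 0.0
```

Emit:
apply_moves:
  deltas:
    - [0,0,0.0005,0,-1]
    - [0,0,0.001,0,-1]
    - [0,0,0.0015,0,-1]
    - [0,0,0.0015,0,-1]
    - [0,0,0.0015,0,-1]

```text
time_s: 4.75
ee_pos: [472.4, 122.4, 74.4]
ee_rot: [-180.0, 0.0, 71.6]
force: [-0.5, 0.4, -0.2]
gripper_width: 0.3
gripper_force: 0.0
```

Emit:
apply_moves:
  deltas:
    - [0,0,0.0005,0,-1]
    - [0,0,0.001,0,-1]
    - [0,0,0.0015,0,-1]
    - [0,0,0.0015,0,-1]
    - [0,0,0.0015,0,-1]

```text
time_s: 5.25
ee_pos: [472.4, 122.5, 72.9]
ee_rot: [180.0, 0.0, 71.6]
force: [-0.3, -0.1, -0.8]
gripper_width: 0.7
gripper_force: 0.0
```

Emit:
apply_moves:
  deltas:
    - [0,0,0.0005,0,-1]
    - [0,0,0.001,0,-1]
    - [0,0,0.001,0,-1]
    - [0,0,0.001,0,-1]

```text
time_s: 5.65
ee_pos: [472.4, 122.4, 71.9]
ee_rot: [180.0, 0.0, 71.6]
force: [-0.1, -0.1, -0.4]
gripper_width: 0.4
gripper_force: 0.0
```

Emit:
apply_moves:
  deltas:
    - [0,0,0.0005,0,-1]
    - [0,0,0.001,0,-1]
    - [0,0,0.001,0,-1]
    - [0,0,0.001,0,-1]

```text
time_s: 6.05
ee_pos: [472.4, 122.5, 70.9]
ee_rot: [180.0, 0.0, 71.6]
force: [0.3, -0.3, -0.4]
gripper_width: 0.6
gripper_force: 0.0
```

Emit:
apply_moves:
  deltas:
    - [0,0,0.0005,0,-1]
    - [0,0,0.001,0,-1]
    - [0,0,0.001,0,-1]
    - [0,0,0.001,0,-1]

```text
time_s: 6.45
ee_pos: [472.5, 122.5, 70.1]
ee_rot: [180.0, -0.0, 71.5]
force: [-0.3, 0.5, 2.2]
gripper_width: 0.6
gripper_force: 1.1
```

Emit:
apply_moves:
  deltas:
    - [0,0,0.0005,0,-1]
    - [0,0,0.001,0,-1]
    - [0,0,0.001,0,-1]

```text
time_s: 6.75
ee_pos: [472.5, 122.5, 69.2]
ee_rot: [180.0, -0.0, 71.5]
force: [-0.5, -0.3, 5.9]
gripper_width: 0.5
gripper_force: 2.7
```

Emit:
apply_moves:
  deltas:
    - [0,0,0.0004,0,-1]
    - [0.004,0,0.0004,0,-1]
    - [0.008,0,0.0004,0,-1]
    - [0.012,0,0.0004,0,-1]

```text
time_s: 7.15
ee_pos: [476.0, 133.2, 68.9]
ee_rot: [180.0, 0.1, 71.6]
force: [-1.8, -2.9, 6.6]
gripper_width: 0.6
gripper_force: 3.3
```

Emit:
apply_moves:
  deltas:
    - [0.003,0,0,0,-1]
    - [0.006,0,0,0,-1]
    - [0.008,0,0,0,-1]
    - [0.008,0,0,0,-1]

```text
time_s: 7.55
ee_pos: [478.6, 141.0, 68.9]
ee_rot: [-180.0, 0.1, 71.6]
force: [-0.8, -2.2, 7.6]
gripper_width: 0.3
gripper_force: 3.3
```

Emit:
apply_moves:
  deltas:
    - [0,0,-0.01,0,-1]
    - [-0.03,0,-0.04,0,-1]
    - [-0.06,0,-0.05,0,-1]
    - [-0.06,0,-0.05,0,-1]
    - [-0.06,0,-0.05,0,-1]

```text
time_s: 8.05
ee_pos: [459.9, 84.4, 118.9]
ee_rot: [179.9, -0.0, 71.5]
force: [0.2, 1.3, 0.2]
gripper_width: 0.7
gripper_force: 0.0
```

```bash
cat >> h.py <<'E'
SLOT=np.array([475,132,60.]);YA=np.radians(-18.5)
CX=np.array([np.cos(YA),np.sin(YA),0]);CY=np.array([-np.sin(YA),np.cos(YA),0])
def rect(W,f,x0,x1,y0,y1,z,s=6):
    "top view of plane z, local slot coords, +y up, s px/mm"
    q=lambda x,y:proj(W,SLOT+x*CX+y*CY+np.array([0,0,z-60]))
    src=np.float32([q(x0,y1),q(x1,y1),q(x1,y0),q(x0,y0)])
    w,h=int((x1-x0)*s),int((y1-y0)*s)
    return cv2.warpPerspective(f,cv2.getPerspectiveTransform(src,np.float32([[0,0],[w,0],[w,h],[0,h]])),(w,h),flags=cv2.INTER_CUBIC)
def look(name):
    st=env.state();f=cams.grab_frame("wrist");W=pose("wrist",st);print(st['time_s'],st['ee_pos'].round(1),"cam",W[2].round(),"slotpx",proj(W,SLOT).round())
    a=rect(W,f,-30,30,-45,45,60);b=rect(W,f,-30,30,-45,45,70.5)
    for im in(a,b): cv2.line(im,(0,270),(60,270),(0,0,255),1)
    cv2.imwrite("pics/%s.png"%name,np.hstack([a,b]))
E
python3 -c "
from h import *
look('w2')"
```

```text
8.05 [459.9  84.4 118.9] cam [484. 157. 289.] slotpx [259. 140.]
```

View pics/w2.png

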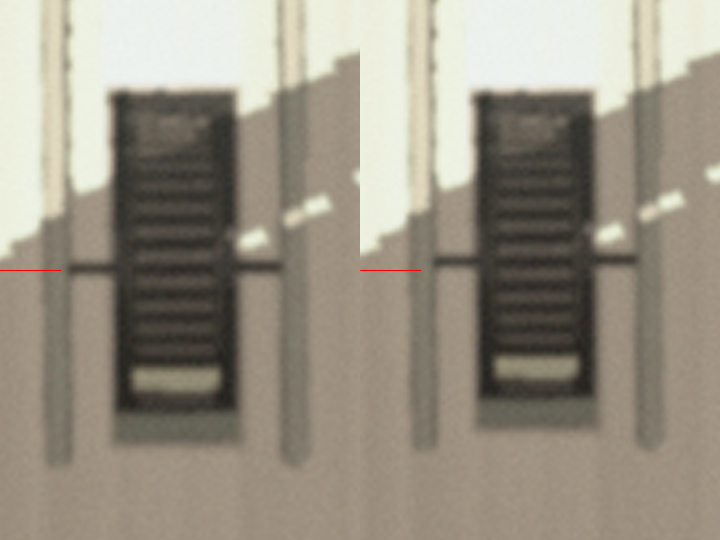

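The rectified view shows the light bar at row 379, against index lines at row 267. That puts it about 18.7 mm to the -y side, or θ ≈ -0.815 rad, so the rim needs about 20.4 mm more travel.

Emit:
apply_moves:
  deltas:
    - [0.02,0,0.02,0,-1]
    - [0.04,0,0.04,0,-1]
    - [0.04,0,0.047,0,-1]
    - [0.04,0,0.048,0,-1]
    - [0.04,0,0.048,0,-1]

```text
time_s: 8.6
ee_pos: [472.4, 122.5, 70.6]
ee_rot: [-180.0, 0.0, 71.6]
force: [0.2, 0.2, 0.2]
gripper_width: 0.2
gripper_force: 0.1
```

Emit:
apply_moves:
  deltas:
    - [0,0,0.0005,0,-1]
    - [0,0,0.001,0,-1]
    - [0,0,0.0015,0,-1]
    - [0,0,0.0015,0,-1]

```text
time_s: 9.0
ee_pos: [472.5, 122.1, 69.5]
ee_rot: [180.0, 0.0, 71.5]
force: [-0.4, -0.8, 4.0]
gripper_width: -0.0
gripper_force: 2.2
```

Emit:
apply_moves:
  deltas:
    - [0,0,0.0005,0,-1]
    - [0,0,0.0008,0,-1]
    - [0,0,0.0008,0,-1]

```text
time_s: 9.3
ee_pos: [472.5, 122.1, 68.8]
ee_rot: [180.0, 0.0, 71.6]
force: [-1.3, -0.8, 6.7]
gripper_width: 0.6
gripper_force: 3.5
```

Emit:
apply_moves:
  deltas:
    - [0.004,0,0,0,-1]
    - [0.008,0,0,0,-1]
    - [0.012,0,0,0,-1]
    - [0.016,0,0,0,-1]

```text
time_s: 9.7
ee_pos: [477.2, 136.8, 68.7]
ee_rot: [180.0, 0.1, 71.6]
force: [-2.5, -3.0, 7.1]
gripper_width: 0.3
gripper_force: 3.6
```

Emit:
apply_moves:
  deltas:
    - [0.003,0,0,0,-1]
    - [0.0045,0,0,0,-1]
    - [0.0045,0,0,0,-1]

```text
time_s: 10.0
ee_pos: [478.7, 141.4, 68.7]
ee_rot: [180.0, 0.1, 71.6]
force: [-1.4, -2.4, 7.8]
gripper_width: 0.8
gripper_force: 3.6
```

Emit:
apply_moves:
  deltas:
    - [0,0,-0.01,0,-1]
    - [-0.03,0,-0.04,0,-1]
    - [-0.06,0,-0.05,0,-1]
    - [-0.06,0,-0.05,0,-1]
    - [-0.06,0,-0.05,0,-1]

```text
time_s: 10.5
ee_pos: [460.1, 84.8, 118.6]
ee_rot: [180.0, -0.0, 71.5]
force: [-0.6, -0.0, -0.1]
gripper_width: 0.3
gripper_force: 0.0
```

```bash
python3 -c "
from h import *
look('w3')"
```

```text
10.5 [460.1  84.8 118.6] cam [484. 157. 289.] slotpx [259. 140.]
```

View pics/w3.png

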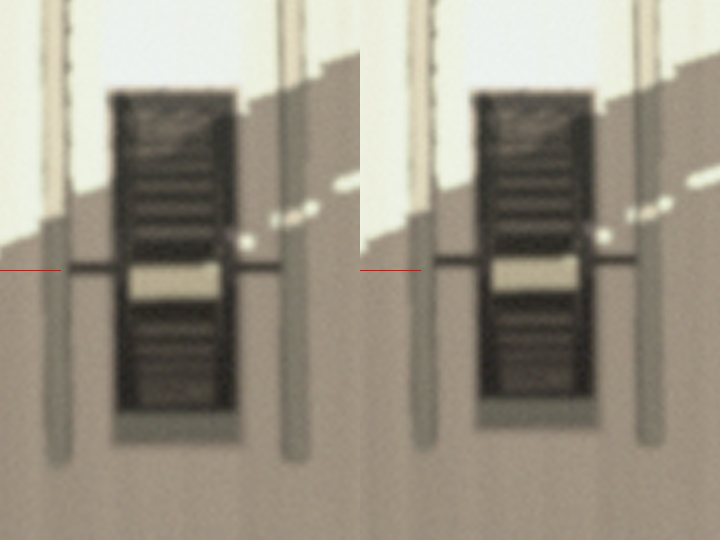

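The bar now stands about 1 mm (-0.04 rad) from the index lines: row 273 against 267 once parallax is corrected. That's well within tolerance, so I'll move behind the guard.

Emit:
apply_moves:
  deltas:
    - [0.04,0,-0.005,0,-1]
    - [0.085,0,-0.005,0,-1]
    - [0.13,0,-0.005,0,-1]
    - [0.17,0,-0.005,0,-1]
    - [0.192,0,-0.005,0,-1]

```text
time_s: 11.05
ee_pos: [521.3, 271.3, 122.1]
ee_rot: [-180.0, -0.0, 71.7]
force: [0.6, -0.4, 1.1]
gripper_width: -0.0
gripper_force: 0.0
```

Emit:
apply_moves:
  deltas:
    - [0,0,0,0,-1]
    - [0,0,0.02,0,-1]
    - [0,0,0.04,0,-1]
    - [0,0,0.05,0,-1]
    - [0,0,0.05,0,-1]

```text
time_s: 11.55
ee_pos: [519.2, 266.2, 71.4]
ee_rot: [-179.8, 0.2, 71.5]
force: [-0.7, 0.4, -0.2]
gripper_width: 0.4
gripper_force: 0.0
```

Emit:
apply_moves:
  deltas:
    - [-0.005,0,0,0,-1]
    - [-0.01,0,0,0,-1]
    - [-0.015,0,0,0,-1]
    - [-0.02,0,0,0,-1]
    - [-0.025,0,0,0,-1]

```text
time_s: 12.05
ee_pos: [513.3, 243.6, 74.1]
ee_rot: [179.9, -0.1, 71.5]
force: [0.3, 2.4, 1.6]
gripper_width: 0.3
gripper_force: 1.1
```

Emit:
apply_moves:
  deltas:
    - [-0.007,0,0,0,-1]
    - [-0.014,0,0,0,-1]
    - [-0.021,0,0,0,-1]
    - [-0.028,0,0,0,-1]
    - [-0.035,0,0,0,-1]

```text
time_s: 12.55
ee_pos: [501.9, 209.6, 73.3]
ee_rot: [180.0, -0.0, 71.6]
force: [2.8, 2.2, 0.8]
gripper_width: 0.5
gripper_force: 1.1
```

Emit:
apply_moves:
  deltas:
    - [-0.005,0,0,0,-1]
    - [-0.01,0,0,0,-1]
    - [-0.015,0,0,0,-1]
    - [-0.02,0,0,0,-1]
    - [-0.025,0,0,0,-1]

```text
time_s: 13.05
ee_pos: [493.7, 186.1, 73.1]
ee_rot: [180.0, 0.0, 71.6]
force: [2.7, 0.9, -0.7]
gripper_width: 0.4
gripper_force: 1.1
```

Local y is now about 57 mm, and the end should come near 47. I'll go slowly from here.

Emit:
apply_moves:
  deltas:
    - [-0.002,0,0,0,-1]
    - [-0.004,0,0,0,-1]
    - [-0.006,0,0,0,-1]
    - [-0.008,0,0,0,-1]
    - [-0.008,0,0,0,-1]

```text
time_s: 13.55
ee_pos: [490.9, 178.6, 73.1]
ee_rot: [-180.0, 0.0, 71.5]
force: [1.0, 0.8, 1.0]
gripper_width: 0.3
gripper_force: 0.6
```

Emit:
apply_moves:
  deltas:
    - [-0.001,0,0,0,-1]
    - [-0.002,0,0,0,-1]
    - [-0.002,0,0,0,-1]

```text
time_s: 13.85
ee_pos: [490.6, 177.7, 73.2]
ee_rot: [-180.0, -0.1, 71.5]
force: [1.4, 4.5, -1.4]
gripper_width: 0.3
gripper_force: 2.5
```

Emit:
apply_moves:
  deltas:
    - [-0.001,0,0,0,-1]
    - [-0.002,0,0,0,-1]
    - [-0.002,0,0,0,-1]

```text
time_s: 14.15
ee_pos: [490.7, 177.6, 73.3]
ee_rot: [180.0, -0.3, 71.4]
force: [2.3, 10.2, -3.3]
gripper_width: 0.7
gripper_force: 5.3
```

Emit:
apply_moves:
  deltas:
    - [0.01,0,0,0,-1]
    - [0.03,0,0,0,-1]
    - [0.03,0,-0.04,0,-1]
    - [0.03,0,-0.08,0,-1]
    - [0,0,-0.11,0,-1]

```text
time_s: 14.65
ee_pos: [491.9, 177.7, 185.3]
ee_rot: [179.9, -0.1, 71.7]
force: [-0.3, -0.3, 0.8]
gripper_width: 0.3
gripper_force: 0.0
```

Emit:
apply_moves:
  deltas:
    - [-0.05,0,-0.02,0,-1]
    - [-0.09,0,-0.02,0,-1]
    - [-0.11,0,-0.02,0,-1]
    - [-0.11,0,-0.02,0,-1]

```text
time_s: 15.05
ee_pos: [454.3, 69.2, 203.6]
ee_rot: [-180.0, 0.1, 71.4]
force: [-0.1, 0.3, -0.0]
gripper_width: 0.6
gripper_force: 0.0
```

```bash
python3 - <<'E'
from h import *
st=env.state();print(st['time_s'],st['ee_pos'],st['force'])
f=cams.grab_frame("wrist");d=cams.grab_frame("side")
c=cv2.resize(d[110:230,190:350],(512,384),interpolation=cv2.INTER_CUBIC)
cv2.imwrite("pics/w4.png",cv2.resize(np.hstack([f,c]),(800,300)))
W=pose("wrist",st)
for y in(31,-31):
    print([proj(W,SLOT+x*CX+y*CY+[0,0,27]).round()*800/1024 for x in(-17,17)])
E
```

```text
15.05 [454.31729783  69.22497379 203.56411324] [-0.05393098  0.33816308 -0.02427911]
[array([186.71875,  59.375  ]), array([218.75   ,  58.59375])]
[array([188.28125, 116.40625]), array([217.96875, 116.40625])]
```

View pics/w4.png

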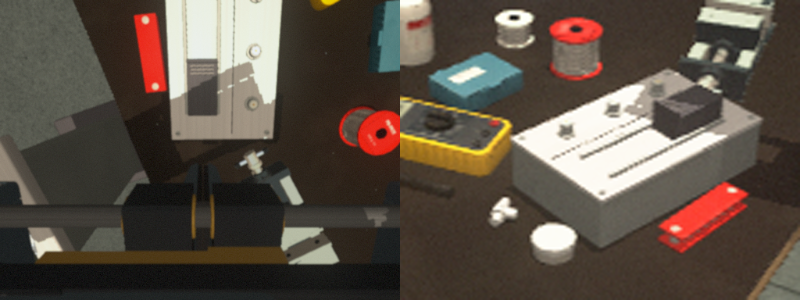

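The hood covers rows 58–116 in the wrist view, which matches the predicted fully closed position (59–116). The tin, the adapter and the hex keys are where they were, and the arm is clear.

```bash
python3 -c "
from workcell import env
print(env.job_done())"
```

```text
the job is handed in; nothing more can be done
None
```

The thumbwheel bar was about 0.04 rad (1 mm) from the index lines when last seen, before I slid the guard hood to its end stop. The wheel force read no more than about 8 N, nothing else was moved, and I handed the job in at about 15 s; no verdict came back.

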